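Load a sprung test pan to the mark

TASK

On the designer's spring test stand, slide the steel weights from the deck onto the sprung pan, one at a time and letting the pan settle each time, until the pan's pointer rests between the two jaws of the mark. Each weight must end up lying flat, either wholly on the pan or left on the deck. Do not shift the mark, the oil bottle or the other things on the desk.

Things in the scene. Friction and masses are not known exactly. Their poses are not given: they have to be found in the camera images.
- stand: Fixed test stand. Origin on the table under the middle of the straight edge where deck meets pan; x points from deck to pan (away from the robot). Deck: flat plywood block, x -135 to 0 mm, y -145 to 145, top 95 mm above the table. Beyond the pan a white upright gauge plate at x 138, y -40 to 40, 135 mm high. Dark base plate below, 10 mm thick, x -140 to 160
- pan (a joint): how far (m) the sprung steel pan has sunk: 0 empty (floor 92 mm above the table, 3 below the deck), at most 0.062 down. Spring 412 N/m, damped, settles within 0.5 s; stays level; each weight sinks it about 10 mm (9 to 11). Floor x 4 to 121 mm, y -141 to 141 in the stand's frame; rims 20 mm high on the far side, 14 at both ends, none on the deck side
- pointer (a point): tip of the pan's pointer, mid-thickness: a dark level blade, 3 mm thick, 45 mm long across, on the far side of the gauge plate (away from the robot). It is fixed to the pan 10 mm above the pan's floor and sinks with it. Axes parallel to the stand's
- mark_mid (a point): middle of the mark: a dark steel fork clamped on the far side of the gauge plate, two level jaws (each 12 mm high, 45 mm long) one above the other with a 16 mm gap. The point is midway in the gap, in line below the pointer's tip. The fork's height differs each time
- mark (a joint): how far the pan must sink, in m, for the pointer to be exactly in the middle of the mark's gap (0.019 to 0.041); the clamp is stiff and must not be moved
- weight0: Dark steel weight, L-shaped: flat base 90 x 32 x 16 mm (x, y, z) with an upright fin at its -x end, towards the robot: 10 mm thick (x -45 to -35 mm), 32 wide, top 42 mm above the underside. Origin at the centre of the underside. About 0.42 kg. Starts on the deck, pointing at the pan, about 46 mm from its neighbours'; slides on its base
- weight1: Dark steel weight, L-shaped: flat base 90 x 32 x 16 mm (x, y, z) with an upright fin at its -x end, towards the robot: 10 mm thick (x -45 to -35 mm), 32 wide, top 42 mm above the underside. Origin at the centre of the underside. About 0.42 kg. Starts on the deck, pointing at the pan, about 46 mm from its neighbours'; slides on its base
- weight2: Dark steel weight, L-shaped: flat base 90 x 32 x 16 mm (x, y, z) with an upright fin at its -x end, towards the robot: 10 mm thick (x -45 to -35 mm), 32 wide, top 42 mm above the underside. Origin at the centre of the underside. About 0.42 kg. Starts on the deck, pointing at the pan, about 46 mm from its neighbours'; slides on its base
- weight3: Dark steel weight, L-shaped: flat base 90 x 32 x 16 mm (x, y, z) with an upright fin at its -x end, towards the robot: 10 mm thick (x -45 to -35 mm), 32 wide, top 42 mm above the underside. Origin at the centre of the underside. About 0.42 kg. Starts on the deck, pointing at the pan, about 46 mm from its neighbours'; slides on its base
- weight4: Dark steel weight, L-shaped: flat base 90 x 32 x 16 mm (x, y, z) with an upright fin at its -x end, towards the robot: 10 mm thick (x -45 to -35 mm), 32 wide, top 42 mm above the underside. Origin at the centre of the underside. About 0.42 kg. Starts on the deck, pointing at the pan, about 46 mm from its neighbours'; slides on its base
- oil: small upright white bottle, 30 mm diameter, 60 mm high, standing on the deck in one of the six places among the weights; not a weight, stays there. Origin at the centre of its underside
- tablet: flat tablet computer, 180 x 250 x 7 mm, lying left of the stand; bystander. Origin at the centre of its underside
- stylus: white stylus, 165 mm long, 9 mm thick, on the table; bystander. Origin at the centre of its underside
- mouse: black computer mouse, 100 x 60 x 33 mm, right of the stand; bystander. Origin at the centre of its underside
- mug: white mug, 80 mm across, 90 mm high, left of the stand; bystander. Origin at the centre of its underside
- mesh: sample of expanded aluminium mesh, 100 x 140 x 30 mm, right of the pan; bystander. Origin at the centre of its underside
Mind the look-alikes: they are no part of the job. Leave any blue or orange look-alike of the weight4 alone.

How it is judged:
By the outcome, as a careful person would: the job done as asked, in the order asked, and still so for the second after the job is handed in, with the robot touching nothing.
It also fails if it takes over 72 s, if anything falls off the work surface, if the arm or the gripper's body presses on something with over 40 N, if the wrist force passes 120 N, or if a joint passes its speed limit or range.

ROBOT

A 7-joint arm with a two-finger parallel gripper is mounted at the origin on the work surface. World frame = base frame: x ahead of the robot, y to its left, z up, the work surface at z = 0. Lengths are in m, angles in rad, forces in N, time in s.
With the tool pointing down it reaches from about 0.425 to 0.8 m from the base axis. Payload 8.3 kg.
Tool frame: the origin (TCP) lies on the centre line of the jaws, within the pads' length; the fingertips stand 22 mm ahead of it and the grasp point (between the pads) lies 3 mm ahead of it; z points along the fingers, y is the line along which they close (so a half turn about z gives the same grasp; the last joint's range is limited). The gripper opens to 85 mm and grips with 20 to 120 N. Pads are 22 mm wide; open, the fingers measure 114 mm over their backs; the gripper's body (76 mm by 85 mm) begins 54 mm behind the grasp point. The pads swing forward as they close: fully open they stand 13 mm farther back than shut.
Start: joints at [-1.275, 0.383, 0.016, 1.37, -0.006, 1.388, -0.046], TCP at [0.219, 0.585, 0.253] pointing down, gripper open.
Joint ranges: [-2.95, 2.95], [-0.25, 2.06], [-1.52, 1.56], [0.18, 2.33], [-1.44, 4.58], [0.02, 2.06], [-3.01, 3.01]. Speed limits (rad/s): [2.39, 2.39, 3.01, 3.01, 3.14, 3.14, 3.14].

INTERFACE

Orientations are given as a unit quaternion [w, x, y, z].
In Python, from bench import ctrl gives the robot as it stands.
- The arm moves only by the tool apply_moves, never from a script. Its argument "increments" is one flat list of numbers, 7 for each row, row after row: the turn, a rotation vector about the tool's x, y, z in rad, then the shift along the tool's x, y, z in cm, then the opening, from 0 (shut) to 1 (fully open). A call has exactly 8 rows; each row is the pose to reach, as a shift and turn from the pose commanded when the call began, along the tool's axes at that moment; what a row does not reach only later rows make up. A row lasts 1/12 s, in which the tool goes at most 41.7 mm and 7.16 degrees, less where a joint would pass 70% of its speed; a pose out of reach is approached as far as the arm can. A call with a gripper value outside its range is refused whole. The fingers move at their own pace and stop on an object; "squeeze" is the grip in N (left out, the last holds). Time passes only in rows, so rows that repeat a pose let the fingers close, or fill a call up. It gives the time, the measured TCP pose, the force, the opening and the grip force at its end, in the units of the state.
- ctrl.state(): the state, without advancing time (a new reading comes with each control period).
- ctrl.get_image(name): name is "scene" or "top" or "wrist"; returns the picture (480x640x3 uint8, blue, green, red); there is no depth.
- ctrl.calibration(name): a dict with "vfov" (degrees; the focal length in pixels is half the picture's height over the tangent of half this angle, whatever the lens; pixels are square), "cx", "cy" (the principal point, pixels), "dist_coeffs" ([k1, k2, p1, p2, k3] as OpenCV has them; the pictures are not rectified), "T" (4x4, takes a point from camera to world coordinates). Camera axes: x right, y down, z forward; pixel columns grow to the right and rows downward; lengths in m; the calibration is good to about 2 mm. A picture is of the moment at which its call begins: read the wrist's pose just before it. calibration takes no time and is no camera call; for the wrist camera it gives the pose at the moment of the call.
- ctrl.close_job(): hands the job in; it is judged then, once.
The state is a dict: "t": time; "joints": joint angles; "joint_vel": joint speeds; "joint_efforts": joint torques, N m; "eef_pos": TCP position; "tcp_rot": TCP orientation; "force": force on the tool from outside, world axes, zero at the start; "wrist_torque": the same for the moment, N m; "grip_width": opening from 0.0 (shut) to 1.0 (fully open); "grasp_force": force on a finger pad.
Only numpy, scipy, OpenCV 4.12 (cv2) and the standard library are available. Lean on these libraries where they do the work, as an engineer would, in place of code of your own. Each camera call takes 0.05 s, during which the arm holds its last target. There are 200 camera calls.

## Working session

There is one attempt and no reset: what is moved stays moved. The work goes in short steps, Python scripts to look and compute and a tool call to move; the robot and the scene stay as the last step left them, time stands still between calls to the robot, and variables do not carry over. Pictures are saved under pics/ and viewed, at most 10 in all, crops included, and the job is handed in when it is done.

Besides the shell and the picture viewer there is one more tool, called after ">>>" as a command line: name --argument value ..., lists and objects as JSON in quotes. apply_moves: Moves the arm, as the interface text tells. Its arguments: {"type":"object","properties":{"increments":{"type":"array"},"squeeze":{"type":"number"}},"required":["increments"]}

```bash
ls; mkdir -p pics; python3 - <<'E'
from bench import ctrl
import cv2, numpy as np
np.set_printoptions(precision=4,suppress=True)
s=ctrl.state();print(s['t'],s['eef_pos'],s['tcp_rot'],s['grip_width'],s['force'])
for n in('scene','top','wrist'):
    c=ctrl.calibration(n);print(n,c['vfov'],c['cx'],c['cy'],c['dist_coeffs']);print(np.array(c['T']))
    im=ctrl.get_image(n);cv2.imwrite(f'pics/{n}0.png',im)
E
```

```text
pics
0.0 [0.2193 0.5848 0.2523] [-0.0002  0.1784  0.984  -0.001 ] 0.9996221542792798 [-0.4011  0.3757 -0.3013]
scene 50.223164145549404 316.1151246388873 240.6553765079158 [-0.0574  0.      0.      0.      0.    ]
[[ 0.8257  0.4558 -0.3322  0.87  ]
 [ 0.5638 -0.6496  0.51   -0.49  ]
 [ 0.0166 -0.6084 -0.7934  0.9656]
 [ 0.      0.      0.      1.    ]]
top 51.0095252892464 319.2326193557561 235.188420197957 [-0.066  0.     0.     0.     0.   ]
[[-0.009  -0.9954  0.0951  0.4112]
 [-0.9998  0.0075 -0.0161  0.0635]
 [ 0.0153 -0.0953 -0.9953  1.3371]
 [ 0.      0.      0.      1.    ]]
wrist 65.11202325383597 316.4953254798012 247.52463227836725 [-0.0203  0.      0.      0.      0.    ]
[[ 0.3517  0.9028  0.2474  0.1583]
 [ 0.9361 -0.3389 -0.0942  0.6089]
 [-0.0012  0.2647 -0.9643  0.372 ]
 [ 0.      0.      0.      1.    ]]
```

View pics/scene0.png

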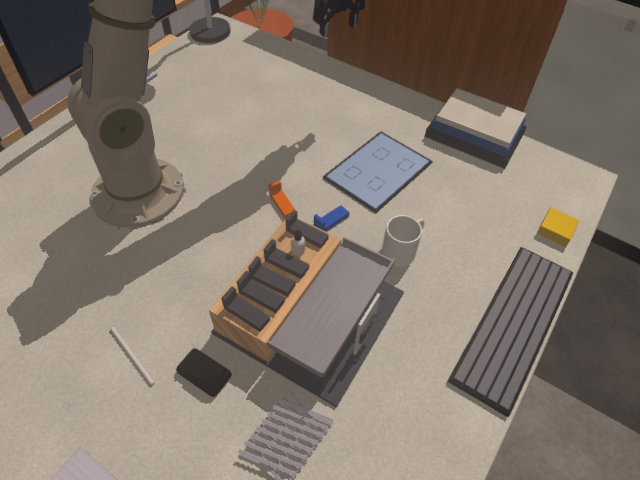

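View pics/top0.png

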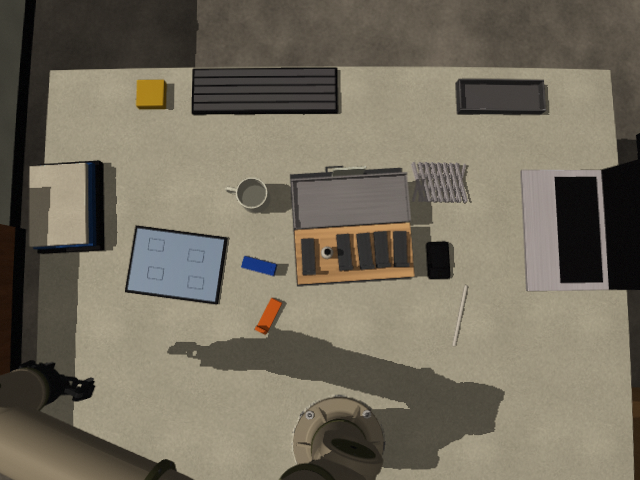

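```bash
cat > h.py <<'E'
import cv2, numpy as np
from bench import ctrl
np.set_printoptions(precision=4,suppress=True)
def cal(n):
    c=ctrl.calibration(n);f=240/np.tan(np.radians(c['vfov']/2))
    return np.array([[f,0,c['cx']],[0,f,c['cy']],[0,0,1]]),np.array(c['dist_coeffs']),np.array(c['T'])
def rays(n,px):
    K,d,T=cal(n);u=cv2.undistortPoints(np.array(px,float).reshape(-1,1,2),K,d)[:,0]
    return T[:3,3],np.c_[u,np.ones(len(u))]@T[:3,:3].T
def onz(n,px,z):
    o,r=rays(n,px);return o+r*((z-o[2])/r[:,2])[:,None]
def proj(n,P):
    K,d,T=cal(n);R=T[:3,:3].T
    return cv2.projectPoints(np.array(P,float).reshape(-1,3),R,-R@T[:3,3],K,d)[0][:,0]
E
python3 - <<'E'
from h import *
t=cv2.imread('pics/top0.png');s=cv2.imread('pics/scene0.png')
a=cv2.resize(t[155:295,280:430],None,fx=4,fy=4,interpolation=cv2.INTER_CUBIC)
cv2.imwrite('pics/topc.png',a)
b=cv2.resize(s[285:365,335:395],None,fx=7,fy=7,interpolation=cv2.INTER_CUBIC)
cv2.imwrite('pics/scc.png',cv2.convertScaleAbs(b,alpha=1.5))
h=cv2.cvtColor(t,cv2.COLOR_BGR2HSV)
m=cv2.inRange(h,(8,90,90),(22,255,255));m[:210]=0;m[292:]=0;m[:,:285]=0;m[:,425:]=0
m=cv2.morphologyEx(m,cv2.MORPH_CLOSE,np.ones((25,25)))
c=max(cv2.findContours(m,0,1)[0],key=cv2.contourArea)
bx=cv2.boxPoints(cv2.minAreaRect(c));print(bx);print(onz('top',bx,.095))
E
```

```text
[[293.2422 229.3226]
 [410.5674 221.3683]
 [414.2837 276.1841]
 [296.9586 284.1384]]
[[ 0.545   0.1078  0.095 ]
 [ 0.5629 -0.1852  0.095 ]
 [ 0.4262 -0.191   0.095 ]
 [ 0.4095  0.0993  0.095 ]]
```

View pics/topc.png

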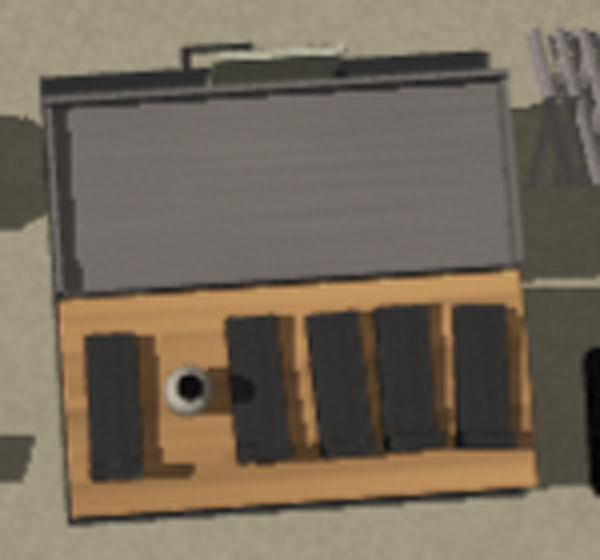

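View pics/scc.png

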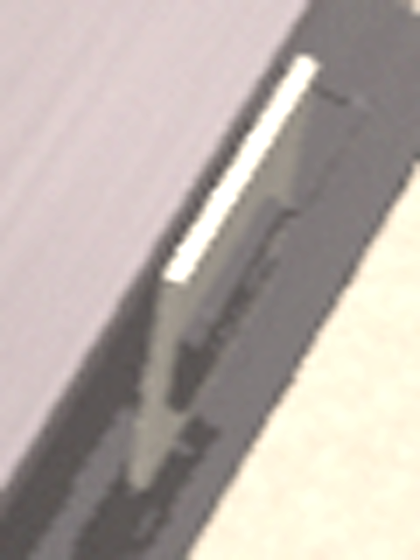

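```bash
cat >> h.py <<'E'
B=np.array([[.545,.1078],[.5629,-.1852],[.4262,-.191],[.4095,.0993]])
ex=((B[0]-B[3])+(B[1]-B[2]));ex/=np.linalg.norm(ex);ey=np.array([-ex[1],ex[0]])
ctr=B.mean(0);O=ctr+ex*.0675
def s2w(p):
    p=np.atleast_2d(p).astype(float);return np.c_[O+p[:,:1]*ex+p[:,1:2]*ey,p[:,2]]
def w2s(P):
    P=np.atleast_2d(P);d=P[:,:2]-O;return np.c_[d@ex,d@ey,P[:,2]]
E
python3 - <<'E'
from h import *
print(O,ex,np.degrees(np.arctan2(ex[1],ex[0])))
t=cv2.imread('pics/top0.png');s=cv2.imread('pics/scene0.png')
# weights: rotate deck into metric image
g=cv2.cvtColor(t,cv2.COLOR_BGR2GRAY)
hsv=cv2.cvtColor(t,cv2.COLOR_BGR2HSV)
m=((g<62)&(hsv[...,1]<90)).astype(np.uint8)*255
poly=proj('top',s2w([[-.13,-.15,.1],[-.002,-.15,.1],[-.002,.143,.1],[-.13,.143,.1]])).astype(int)
k=np.zeros_like(m);cv2.fillPoly(k,[poly],255);m&=k
for c in cv2.findContours(m,0,1)[0]:
    if cv2.contourArea(c)<150: continue
    r=cv2.minAreaRect(c);b=w2s(onz('top',cv2.boxPoints(r),.111))
    print(cv2.contourArea(c),b[:,:2].mean(0)*1e3,(b[:,:2]*1e3).round().tolist())
for z in(.135,.102,.092,.082,.06,.04):print(z,proj('scene',s2w([[.14,-.04,z],[.15,-.022,z],[.15,.022,z],[.14,.04,z]])).round(1).tolist())
b=cv2.resize(s[285:365,335:395],None,fx=9,fy=9,interpolation=cv2.INTER_CUBIC)[:600]
b=np.clip((b.astype(float)-20)*2.6,0,255)
cv2.imwrite('pics/scc2.png',b[:600])
st=ctrl.state();from scipy.spatial.transform import Rotation as R
q=st['tcp_rot'];Rt=R.from_quat([q[1],q[2],q[3],q[0]]).as_matrix();print(Rt)
T=cal('wrist')[2];print(Rt.T@T[:3,:3],Rt.T@(T[:3,3]-st['eef_pos']))
E
```

```text
[ 0.5533 -0.0387] [0.9986 0.0525] 3.007263528620244
396.0 [-70.7718 113.9547] [[-27.0, 129.0], [-28.0, 98.0], [-114.0, 99.0], [-114.0, 129.0]]
416.5 [-64.8477  25.6696] [[-22.0, 43.0], [-21.0, 11.0], [-108.0, 8.0], [-109.0, 41.0]]
426.5 [-65.7803 -25.937 ] [[-23.0, -6.0], [-21.0, -41.0], [-109.0, -46.0], [-111.0, -11.0]]
437.5 [-63.9008 -64.9602] [[-21.0, -44.0], [-19.0, -81.0], [-107.0, -85.0], [-109.0, -50.0]]
421.0 [ -65.383  -114.4785] [[-22.0, -98.0], [-22.0, -135.0], [-109.0, -131.0], [-108.0, -94.0]]
0.135 [[358.9, 325.1], [368.4, 320.2], [379.3, 302.5], [378.9, 293.2]]
0.102 [[357.4, 333.5], [366.6, 328.7], [377.3, 311.3], [377.0, 302.1]]
0.092 [[357.0, 335.9], [366.1, 331.1], [376.7, 313.8], [376.4, 304.7]]
0.082 [[356.6, 338.3], [365.6, 333.6], [376.2, 316.4], [375.9, 307.2]]
0.06 [[355.7, 343.5], [364.6, 338.8], [375.0, 321.8], [374.7, 312.7]]
0.04 [[354.9, 348.0], [363.6, 343.4], [373.9, 326.5], [373.6, 317.6]]
[[-0.9363  0.3511 -0.0005]
 [ 0.3511  0.9363 -0.0014]
 [-0.     -0.0015 -1.    ]]
[[-0.0007 -0.9643 -0.2647]
 [ 1.     -0.0008  0.0004]
 [-0.0006 -0.2647  0.9643]] [ 0.0656  0.001  -0.1196][ WARN:0@0.373] global loadsave.cpp:1063 imwrite_ Unsupported depth image for selected encoder is fallbacked to CV_8U.
```

View pics/scc2.png

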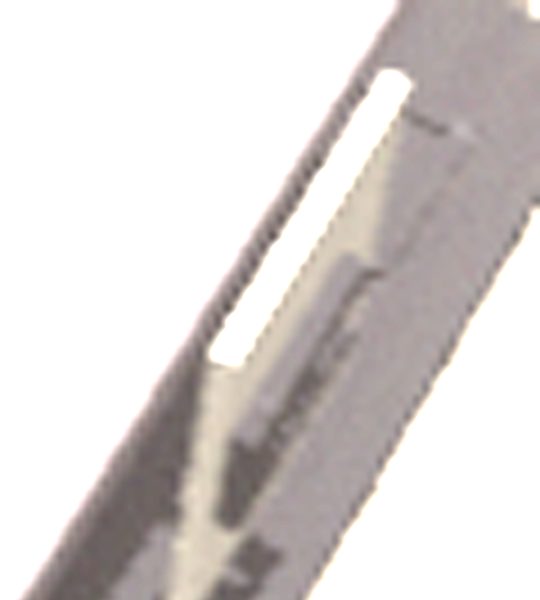

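```bash
cat >> h.py <<'E'
from scipy.spatial.transform import Rotation as R
def pose(st):
    q=st['tcp_rot'];return R.from_quat([q[1],q[2],q[3],q[0]]),np.array(st['eef_pos'])
def go(p,tilt=0,stand=True,yaw=None):
    """tool-frame increments to world point p, tool x along stand x, tool z tilted back by tilt deg"""
    st=ctrl.state();r,e=pose(st)
    y=np.arctan2(ex[1],ex[0]) if yaw is None else yaw
    D=R.from_euler('z',y)*R.from_matrix(np.diag([1.,-1,-1]))*R.from_euler('y',-tilt,degrees=True)
    p=s2w(p)[0] if stand else np.array(p)
    print('t',st['t'],'pos',e,'stand',w2s(e)[0],'F',st['force'],'rot',(r.inv()*D).as_rotvec(),'cm',r.inv().apply(p-e)*100)
E
python3 - <<'E'
from h import *
go([.177,0,.22]); go([.177,0,.30]);go([.177,0,.22],30)
print(R.from_euler('y',-30,degrees=True).apply([0,0,1]))
E
```

```text
t 0.15 pos [0.2193 0.5849 0.2525] stand [-0.3008  0.6403  0.2525] F [ 0.4182 -0.1568 -0.2788] rot [-0.0004  0.0021  2.7304] cm [-69.3911 -39.5852   3.3134]
t 0.15 pos [0.2193 0.5849 0.2525] stand [-0.3008  0.6403  0.2525] F [ 0.4182 -0.1568 -0.2788] rot [-0.0004  0.0021  2.7304] cm [-69.3912 -39.5974  -4.6866]
t 0.15 pos [0.2193 0.5849 0.2525] stand [-0.3008  0.6403  0.2525] F [ 0.4182 -0.1568 -0.2788] rot [ 0.7088 -0.1459  2.647 ] cm [-69.3911 -39.5852   3.3134]
[-0.5    0.     0.866]
```

>>> apply_moves --increments '[0, 0, 0.12, -3, -1.7, -0.6, 0, 0, 0, 0.24, -6.3, -3.6, -1.2, 0, 0, 0, 0.36, -9.8, -5.6, -1.8, 0, 0, 0, 0.48, -13.2, -7.6, -2.4, 0, 0, 0, 0.6, -16.7, -9.6, -3, 0, 0, 0, 0.72, -20.2, -11.6, -3.6, 0, 0, 0, 0.84, -23.7, -13.6, -4.2, 0, 0, 0, 0.96, -27.2, -15.6, -4.7, 0]'

```text
t: 0.82
eef_pos: [0.4202, 0.3418, 0.3007]
tcp_rot: [-0.0, 0.615, 0.789, 0.0]
force: [0.1, 0.4, 0.0]
grip_width: -0.001
grasp_force: 0.0
```

```bash
python3 -c "
from h import *
go([.177,0,.30])"
```

```text
t 0.8167 pos [0.4202 0.3418 0.3007] stand [-0.113   0.387   0.3007] F [0.0863 0.436  0.008 ] rot [-0.0003 -0.0002  1.7644] cm [-43.5567  21.0065   0.0562]
```

>>> apply_moves --increments '[0, 0, 0.12, -3.6, 1.8, 0, 0, 0, 0, 0.24, -7.2, 3.5, 0, 0, 0, 0, 0.36, -10.8, 5.2, 0, 0, 0, 0, 0.48, -14.4, 7, 0, 0, 0, 0, 0.6, -18, 8.7, 0, 0, 0, 0, 0.72, -21.6, 10.4, 0, 0, 0, 0, 0.84, -25.2, 12.2, 0, 0, 0, 0, 0.96, -28.8, 13.9, 0, 0]'

```text
t: 1.48
eef_pos: [0.6266, 0.098, 0.3001]
tcp_rot: [-0.0, 0.909, 0.416, -0.0]
force: [0.4, -0.1, -0.4]
grip_width: 0.0
grasp_force: 0.0
```

```bash
python3 -c "
from h import *
go([.177,0,.25])"
```

```text
t 1.4833 pos [0.6266 0.098  0.3001] stand [0.0804 0.1327 0.3001] F [ 0.3566 -0.0818 -0.3969] rot [-0.0001  0.0001  0.8052] cm [-2.8723 16.1606  5.0084]
```

>>> apply_moves --increments '[0, 0, 0.12, -0.4, 2.3, 0, 0, 0, 0, 0.24, -0.8, 4.6, 0, 0, 0, 0, 0.36, -1.2, 6.9, 0.5, 0, 0, 0, 0.48, -1.7, 9.2, 1, 0, 0, 0, 0.6, -2.1, 11.5, 2, 0, 0, 0, 0.72, -2.5, 13.8, 3, 0, 0, 0, 0.805, -2.9, 16.2, 4, 0, 0, 0, 0.805, -2.9, 16.2, 5, 0]'

```text
t: 2.15
eef_pos: [0.7306, -0.0334, 0.2478]
tcp_rot: [0.002, 1.0, 0.023, -0.001]
force: [0.1, -1.9, -0.3]
grip_width: 0.001
grasp_force: 0.0
```

```bash
python3 -c "
from h import *
go([.177,0,.22],30)"
```

```text
t 2.15 pos [ 0.7306 -0.0334  0.2478] stand [ 0.1774 -0.004   0.2478] F [ 0.1218 -1.9169 -0.2585] rot [ 0.0017 -0.5211 -0.0064] cm [-0.0314 -0.4081  2.7807]
```

>>> apply_moves --increments '[0, -0.12, 0, 0, 0, 0.7, 0, 0, -0.24, 0, 0, 0, 1.4, 0, 0, -0.36, 0, 0, 0, 2.1, 0, 0, -0.48, 0, 0, 0, 2.8, 0, 0, -0.52, 0, 0, 0, 2.8, 0, 0, -0.52, 0, 0, 0, 2.8, 0, 0, -0.52, 0, 0, 0, 2.8, 0, 0, -0.52, 0, 0, 0, 2.8, 0]'

```text
t: 2.82
eef_pos: [0.7479, -0.0196, 0.1961]
tcp_rot: [-0.001, 0.984, 0.039, -0.175]
force: [-0.8, -5.4, -0.2]
grip_width: 0.003
grasp_force: 0.0
```

```bash
python3 - <<'E'
from h import *
go([.177,0,.22],30)
im=ctrl.get_image('wrist');cv2.imwrite('pics/w1.png',im)
for z in (.135,.102,.07):print(z,proj('wrist',s2w([[.14,-.04,z],[.15,-.022,z],[.15,.022,z],[.14,.04,z]])).round(1).tolist())
E
```

```text
t 2.8167 pos [ 0.7479 -0.0196  0.1961] stand [0.1953 0.0089 0.1961] F [-0.8423 -5.36   -0.1984] rot [-0.0035 -0.1719  0.0283] cm [-2.564   0.8048 -1.6183]
0.135 [[399.2, 322.3], [371.0, 309.3], [293.7, 307.4], [262.5, 319.0]]
0.102 [[389.9, 285.1], [364.5, 272.5], [295.8, 270.6], [268.0, 281.7]]
0.07 [[382.6, 255.9], [359.5, 243.9], [297.5, 242.0], [272.3, 252.7]]
```

View pics/w1.png

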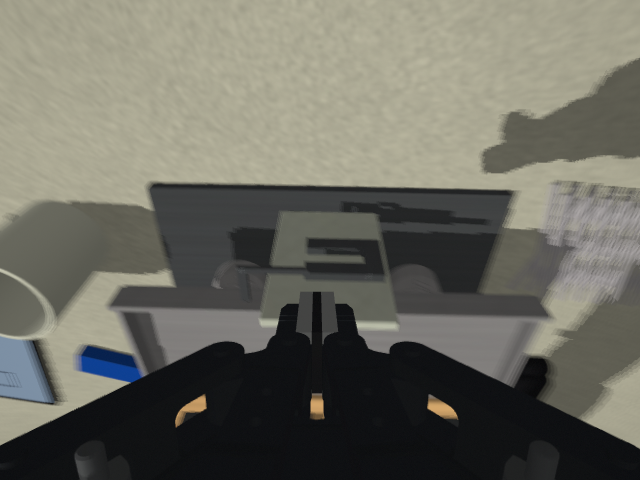

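```bash
python3 - <<'E'
from h import *
im=cv2.imread('pics/w1.png')[200:335,220:410]
b=cv2.resize(im,None,fx=4.2,fy=4.2,interpolation=cv2.INTER_CUBIC)
cv2.imwrite('pics/w1c.png',cv2.convertScaleAbs(b,alpha=1.7,beta=-30))
E
```

```text
(no output)
```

View pics/w1c.png

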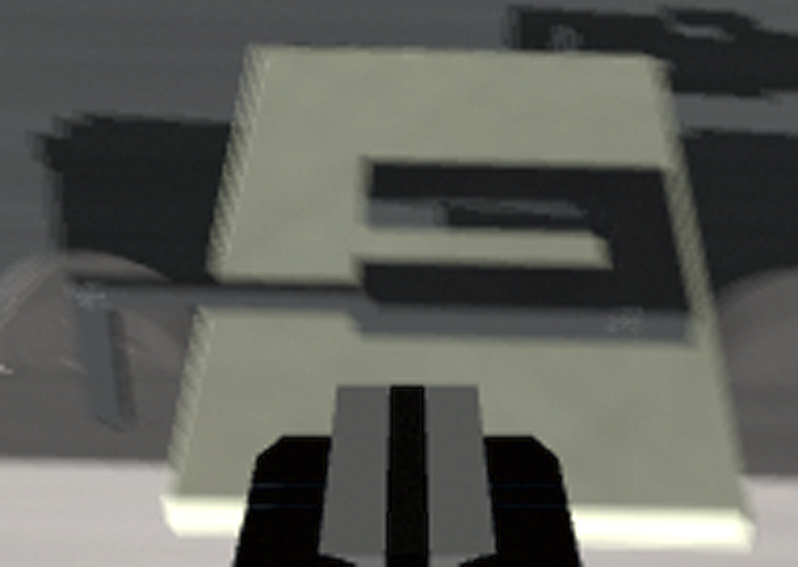

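```bash
python3 - <<'E'
from h import *
rows=np.array([305,262,200,165,  295,287,303])/4.2+200
cols=np.array([450,450,450,450,  250,250,250])/4.2+220
px=np.c_[cols,rows]
for xf in(.14,.145,.15,.155,.16):
    o,r=rays('wrist',px);os=w2s(o)[0]
    rs=np.c_[r[:,:2]@ex,r[:,:2]@ey,r[:,2]]
    P=os+rs*((xf-os[0])/rs[:,0])[:,None]
    print(xf,(P[:,2]*1e3).round(1),(P[[0,4],1]*1e3).round(1))
E
```

```text
0.14 [90.9 79.6 61.7 50.7 89.8 87.7 91.8] [ 1.1 33.4]
0.145 [97.  86.  68.7 58.1 96.  94.  97.9] [ 1.5 32.9]
0.15 [103.1  92.5  75.7  65.4 102.1 100.2 104. ] [ 2.  32.4]
0.155 [109.3  99.   82.8  72.8 108.3 106.4 110.1] [ 2.5 31.8]
0.16 [115.4 105.4  89.8  80.1 114.4 112.6 116.2] [ 3.  31.3]
```

```bash
python3 -c "
from h import *
go([-.13,-.066,.23])"
```

```text
t 2.8667 pos [ 0.7479 -0.0173  0.1993] stand [0.1955 0.0112 0.1993] F [-0.0387  3.5589 -0.5658] rot [0.0161 0.3519 0.0417] cm [-31.8772   6.3202   8.5002]
```

>>> apply_moves --increments '[0, 0.08, 0.01, -3, 0.6, 0, 0, 0, 0.16, 0.02, -6.5, 1.4, 1, 0, 0, 0.26, 0.03, -10.5, 2.2, 2.2, 0, 0, 0.352, 0.042, -14.4, 3, 3.4, 0, 0.016, 0.352, 0.042, -18.3, 3.8, 4.6, 0, 0.016, 0.352, 0.042, -22.2, 4.6, 5.8, 0, 0.016, 0.352, 0.042, -26, 5.4, 7, 0, 0.016, 0.352, 0.042, -29.8, 6.3, 8.2, 0]'

```text
t: 3.53
eef_pos: [0.5435, -0.0807, 0.2248]
tcp_rot: [0.002, 1.0, 0.027, 0.002]
force: [0.1, 0.1, 1.4]
grip_width: 0.003
grasp_force: 0.0
```

```bash
python3 -c "
from h import *
go([-.13,-.066,.20])"
```

```text
t 3.5333 pos [ 0.5435 -0.0807  0.2248] stand [-0.012  -0.0414  0.2248] F [0.107  0.0953 1.4413] rot [ 0.0042 -0.0042  0.0018] cm [-11.8168   2.4294   2.4434]
```

>>> apply_moves --increments '[0, 0, 0, -3, 0.6, 0, 0, 0, 0, 0, -6, 1.2, 0, 0, 0, 0, 0, -9, 1.8, 0, 0, 0, 0, 0, -11.8, 2.4, 0, 0, 0, 0, 0, -11.8, 2.4, 0, 0, 0, 0, 0, -11.8, 2.4, 0, 0, 0, 0, 0, -11.8, 2.4, 0, 0, 0, 0, 0, -11.8, 2.4, 0, 0]'

```text
t: 4.2
eef_pos: [0.4306, -0.1102, 0.2246]
tcp_rot: [0.002, 1.0, 0.027, 0.002]
force: [0.6, -0.6, 0.3]
grip_width: -0.004
grasp_force: 0.0
```

```bash
python3 - <<'E'
from h import *
go([-.13,-.066,.125])
im=ctrl.get_image('wrist');cv2.imwrite('pics/w2.png',im)
E
```

```text
t 4.2 pos [ 0.4306 -0.1102  0.2246] stand [-0.1263 -0.065   0.2246] F [ 0.6463 -0.5706  0.3398] rot [ 0.0046 -0.0039  0.0006] cm [-0.4121  0.0579  9.9617]
```

View pics/w2.png

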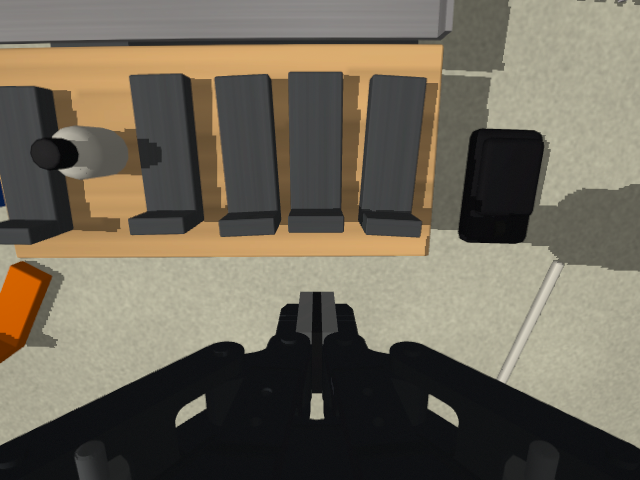

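>>> apply_moves --increments '[0, 0, 0, -0.4, 0.05, 2.5, 0, 0, 0, 0, -0.4, 0.05, 5, 0, 0, 0, 0, -0.4, 0.05, 7.5, 0, 0, 0, 0, -0.4, 0.05, 9, 0, 0, 0, 0, -0.4, 0.05, 9.9, 0, 0, 0, 0, -0.4, 0.05, 9.9, 0, 0, 0, 0, -0.4, 0.05, 9.9, 0, 0, 0, 0, -0.4, 0.05, 9.9, 0]'

```text
t: 4.92
eef_pos: [0.4272, -0.112, 0.1264]
tcp_rot: [0.002, 1.0, 0.026, 0.002]
force: [0.4, 0.3, 0.5]
grip_width: 0.002
grasp_force: 0.0
```

```bash
python3 -c "
from h import *
go([-.005,-.066,.125])"
```

```text
t 4.9167 pos [ 0.4272 -0.112   0.1264] stand [-0.1298 -0.0665  0.1264] F [0.3683 0.2718 0.5173] rot [ 0.0042 -0.0048 -0.0013] cm [12.479  -0.0715  0.1994]
```

>>> apply_moves --increments '[0, 0, 0, 0.6, 0, 0, 0, 0, 0, 0, 1.2, 0, 0, 0, 0, 0, 0, 1.8, 0, 0, 0, 0, 0, 0, 2.5, 0, 0, 0, 0, 0, 0, 3.2, 0, 0, 0, 0, 0, 0, 3.9, 0, 0, 0, 0, 0, 0, 4.6, 0, 0, 0, 0, 0, 0, 5.3, 0, 0, 0]'

```text
t: 5.58
eef_pos: [0.4792, -0.1093, 0.1259]
tcp_rot: [0.002, 1.0, 0.025, 0.001]
force: [-7.9, 0.2, 6.3]
grip_width: -0.002
grasp_force: 3.4
```

>>> apply_moves --increments '[0, 0, 0, 0.7, 0, 0, 0, 0, 0, 0, 1.4, 0, 0, 0, 0, 0, 0, 2.1, 0, 0, 0, 0, 0, 0, 2.8, 0, 0, 0, 0, 0, 0, 3.3, 0, 0, 0, 0, 0, 0, 3.8, 0, 0, 0, 0, 0, 0, 4.3, 0, 0, 0, 0, 0, 0, 4.8, 0, 0, 0]'

```text
t: 6.25
eef_pos: [0.5272, -0.1069, 0.126]
tcp_rot: [0.002, 1.0, 0.025, 0.001]
force: [-5.0, 0.0, 3.8]
grip_width: -0.003
grasp_force: 2.7
```

```bash
python3 - <<'E'
from h import *
go([.008,-.066,.125])
im=ctrl.get_image('wrist');cv2.imwrite('pics/w3.png',im)
E
```

```text
t 6.25 pos [ 0.5272 -0.1069  0.126 ] stand [-0.0296 -0.0667  0.126 ] F [-5.0116  0.0468  3.7534] rot [ 0.0036 -0.0024 -0.0017] cm [ 3.7644 -0.0732  0.1115]
```

View pics/w3.png

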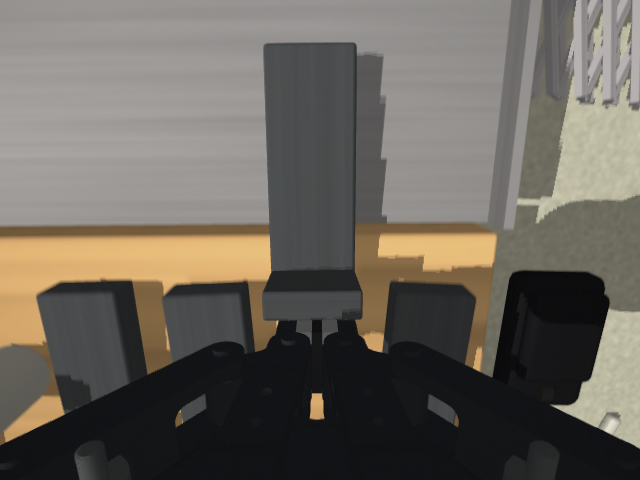

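>>> apply_moves --increments '[0, 0, 0, 0.5, 0, 0, 0, 0, 0, 0, 1.0, 0, 0, 0, 0, 0, 0, 1.5, 0, 0, 0, 0, 0, 0, 2.0, 0, 0, 0, 0, 0, 0, 2.4, 0, 0, 0, 0, 0, 0, 2.8, 0, 0, 0, 0, 0, 0, 3.2, 0, 0, 0, 0, 0, 0, 3.5, 0, 0, 0]'

```text
t: 6.97
eef_pos: [0.5625, -0.1048, 0.1258]
tcp_rot: [0.002, 1.0, 0.026, 0.002]
force: [-1.7, -0.3, -0.5]
grip_width: -0.001
grasp_force: 0.9
```

```bash
python3 - <<'E'
from h import *
go([.008,-.066,.125])
im=ctrl.get_image('wrist');cv2.imwrite('pics/w4.png',im)
for z in(.124,.098,.082):print(proj('wrist',s2w([[.004,-.066,z],[.012,-.066,z],[.018,-.066,z],[.108,-.066,z],[.121,-.066,z]])).round().tolist())
E
```

```text
t 6.9667 pos [ 0.5625 -0.1048  0.1258] stand [ 0.0057 -0.0665  0.1258] F [-1.6523 -0.2783 -0.4856] rot [ 0.0038 -0.0034 -0.0014] cm [ 0.2269 -0.0502  0.0806]
[[317.0, 347.0], [316.0, 327.0], [316.0, 312.0], [316.0, 27.0], [316.0, -24.0]]
[[316.0, 316.0], [316.0, 299.0], [316.0, 285.0], [316.0, 49.0], [316.0, 9.0]]
[[316.0, 301.0], [316.0, 285.0], [316.0, 273.0], [316.0, 59.0], [316.0, 23.0]]
```

View pics/w4.png

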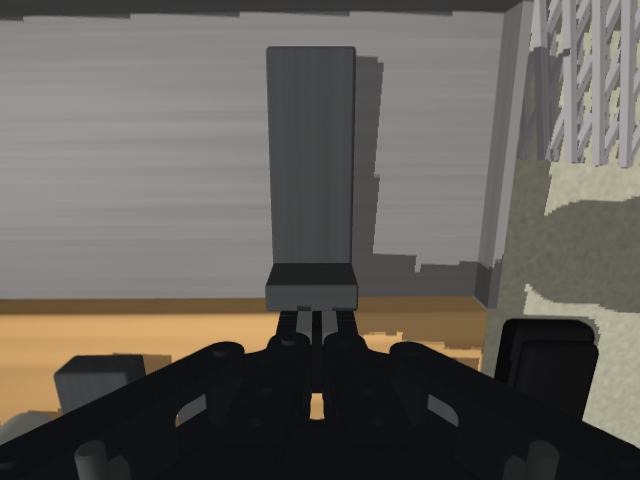

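>>> apply_moves --increments '[0, 0, 0, -2, 0, 0, 0, 0, 0, 0, -2.5, 0, -3, 0, 0, 0, 0, -3, -0.5, -6.5, 0, 0, 0, 0, -4.5, -2.5, -9.5, 0, 0, 0, 0, -7, -5, -10, 0, 0, 0, 0, -10, -7.5, -10, 0, 0, 0, 0, -12, -9.2, -10, 0, 0, 0, 0, -13, -9.2, -10, 0]'

```text
t: 7.68
eef_pos: [0.4256, -0.0158, 0.2258]
tcp_rot: [0.001, 1.0, 0.028, 0.003]
force: [0.3, -0.0, -0.2]
grip_width: 0.003
grasp_force: 0.0
```

>>> apply_moves --increments '[0, 0, 0, 0, 0, 0, 0, 0, 0, 0, 0, 0, 0, 0, 0, 0, 0, 0, 0, 0, 0, 0, 0, 0, 0, 0, 0, 0, 0, 0, 0, 0, 0, 0, 0, 0, 0, 0, 0, 0, 0, 0, 0, 0, 0, 0, 0, 0, 0, 0, 0, 0, 0, 0, 0, 0]'

```text
t: 8.35
eef_pos: [0.4273, -0.0195, 0.225]
tcp_rot: [0.002, 1.0, 0.025, 0.002]
force: [0.2, -0.2, -1.0]
grip_width: -0.0
grasp_force: 0.0
```

```bash
python3 - <<'E'
from h import *
go([-.128,.025,.125])
im=ctrl.get_image('wrist');cv2.imwrite('pics/w5.png',im)
g=cv2.cvtColor(im,cv2.COLOR_BGR2GRAY);s=cv2.cvtColor(im,cv2.COLOR_BGR2HSV)[...,1]
m=((g<95)&(s<50)).astype(np.uint8)*255;m[262:]=0
m=cv2.morphologyEx(m,cv2.MORPH_OPEN,np.ones((7,7)))
for c in cv2.findContours(m,0,1)[0]:
    if cv2.contourArea(c)<1500: continue
    q=cv2.boxPoints(cv2.minAreaRect(c));b=w2s(onz('wrist',q,.111))
    print(cv2.boundingRect(c),(b[:,:2]*1e3).round().tolist())
# pan & pointer check in top/scene
t=ctrl.get_image('top');cv2.imwrite('pics/top5.png',t)
E
```

```text
t 8.35 pos [ 0.4273 -0.0195  0.225 ] stand [-0.1248  0.0258  0.225 ] F [ 0.2302 -0.1605 -0.9556] rot [ 0.004  -0.0031 -0.0019] cm [-0.352   0.0453  9.9962]
(558, 207, 82, 55) [[-94.0, -127.0], [-94.0, -180.0], [-130.0, -188.0], [-130.0, -133.0]]
(132, 88, 73, 159) [[-23.0, 133.0], [-24.0, 91.0], [-119.0, 98.0], [-119.0, 145.0]]
(578, 80, 62, 112) [[-19.0, -127.0], [-19.0, -164.0], [-84.0, -178.0], [-84.0, -138.0]]
(493, 78, 85, 162) [[-111.0, -86.0], [-17.0, -83.0], [-20.0, -134.0], [-115.0, -143.0]]
(367, 77, 66, 161) [[-19.0, -1.0], [-18.0, -37.0], [-112.0, -49.0], [-114.0, -8.0]]
(285, 76, 58, 161) [[-18.0, 44.0], [-17.0, 13.0], [-112.0, 9.0], [-113.0, 44.0]]
(435, 0, 98, 27) [[11.0, -40.0], [23.0, -40.0], [21.0, -95.0], [9.0, -96.0]]
```

>>> apply_moves --increments '[0, 0, 0, -0.3, 0, 2.5, 0, 0, 0, 0, -0.4, 0, 5, 0, 0, 0, 0, -0.4, 0, 7.5, 0, 0, 0, 0, -0.4, 0, 9, 0, 0, 0, 0, -0.4, 0, 9.9, 0, 0, 0, 0, -0.4, 0, 9.9, 0, 0, 0, 0, -0.4, 0, 9.9, 0, 0, 0, 0, -0.4, 0, 9.9, 0]'

```text
t: 9.12
eef_pos: [0.4244, -0.0199, 0.1272]
tcp_rot: [0.002, 1.0, 0.025, 0.003]
force: [0.2, -0.1, -0.4]
grip_width: -0.003
grasp_force: 0.0
```

```bash
python3 -c "
from h import *
go([.006,.026,.126])"
```

```text
t 9.1167 pos [ 0.4244 -0.0199  0.1272] stand [-0.1277  0.0256  0.1272] F [ 0.2074 -0.1044 -0.4088] rot [ 0.0037 -0.0051 -0.0016] cm [13.3734 -0.0627  0.1879]
```

>>> apply_moves --increments '[0, 0, 0, 0.6, 0, 0, 0, 0, 0, 0, 1.2, 0, 0, 0, 0, 0, 0, 1.8, 0, 0, 0, 0, 0, 0, 2.5, 0, 0, 0, 0, 0, 0, 3.2, 0, 0, 0, 0, 0, 0, 3.9, 0, 0, 0, 0, 0, 0, 4.6, 0, 0, 0, 0, 0, 0, 5.3, 0, 0, 0]'

```text
t: 9.78
eef_pos: [0.4765, -0.0172, 0.1266]
tcp_rot: [0.002, 1.0, 0.025, 0.001]
force: [-7.1, 0.1, 6.3]
grip_width: -0.0
grasp_force: 3.5
```

>>> apply_moves --increments '[0, 0, 0, 0.7, 0, 0, 0, 0, 0, 0, 1.4, 0, 0, 0, 0, 0, 0, 2.1, 0, 0, 0, 0, 0, 0, 2.8, 0, 0, 0, 0, 0, 0, 3.3, 0, 0, 0, 0, 0, 0, 3.8, 0, 0, 0, 0, 0, 0, 4.3, 0, 0, 0, 0, 0, 0, 4.8, 0, 0, 0]'

```text
t: 10.45
eef_pos: [0.525, -0.0147, 0.1267]
tcp_rot: [0.002, 1.0, 0.026, 0.002]
force: [-3.6, -0.3, -0.4]
grip_width: -0.003
grasp_force: 1.1
```

>>> apply_moves --increments '[0, 0, 0, 0.5, 0, 0, 0, 0, 0, 0, 1.0, 0, 0, 0, 0, 0, 0, 1.5, 0, 0, 0, 0, 0, 0, 2.0, 0, 0, 0, 0, 0, 0, 2.4, 0, 0, 0, 0, 0, 0, 2.8, 0, 0, 0, 0, 0, 0, 3.1, 0, 0, 0, 0, 0, 0, 3.3, 0, 0, 0]'

```text
t: 11.12
eef_pos: [0.5577, -0.013, 0.1265]
tcp_rot: [0.002, 1.0, 0.025, 0.002]
force: [-2.0, -0.2, -0.7]
grip_width: -0.002
grasp_force: 1.1
```

```bash
python3 - <<'E'
from h import *
go([.006,.026,.126])
im=ctrl.get_image('wrist');cv2.imwrite('pics/w6.png',im)
g=cv2.cvtColor(im,cv2.COLOR_BGR2GRAY)
print(g[0:360:8,316]);print(g[150,230:400:5]);print(cv2.imread('pics/w4.png',0)[0:360:8,316])
E
```

```text
t 11.1167 pos [ 0.5577 -0.013   0.1265] stand [0.0058 0.0254 0.1265] F [-2.0353 -0.2296 -0.7489] rot [ 0.0038 -0.0034 -0.0015] cm [ 0.023  -0.0555  0.0516]
[136  58  58 124 140 143 140  72  74  74  74  74  75  75  73  73  73  73
  73  73  73  72  72  73  72  72  71  72  72  71  71  71  33  34  33  69
  68  63  13  14  14  15  20  21  20]
[141 141 141 142 142 142 142 141 141 110  73  73  72  72  71  72  72  72
  70  70  70  71  73  71  70  82  81  81  81 139 140 139 139 138]
[ 54  55 133 131 135 135  64  70  70  70  70  70  70  70  69  69  70  69
  69  69  68  68  68  68  67  67  68  67  67  67  68  66  67  31  32  32
  67  66  67  14  14  13  19  20  19]
```

>>> apply_moves --increments '[0, 0, 0, -2, 0, 0, 0, 0, 0, 0, -2.2, 0, -3, 0, 0, 0, 0, -2, 0, -6.5, 0, 0, 0, 0, -0.5, 0.5, -9.5, 0, 0, 0, 0, 3, 1, -10, 0, 0, 0, 0, 7, 1.5, -10, 0, 0, 0, 0, 11, 2, -10, 0, 0, 0, 0, 15, 2.5, -10, 0]'

```text
t: 11.83
eef_pos: [0.7104, -0.0295, 0.2284]
tcp_rot: [0.002, 1.0, 0.026, 0.003]
force: [1.5, 0.0, 1.1]
grip_width: 0.001
grasp_force: 0.0
```

```bash
python3 -c "
from h import *
go([.185,0,.20],20)"
```

```text
t 11.8333 pos [ 0.7104 -0.0295  0.2284] stand [0.1574 0.001  0.2284] F [1.4989 0.0008 1.0921] rot [ 0.0031 -0.3557 -0.0007] cm [2.7438 0.0867 2.8576]
```

>>> apply_moves --increments '[0, -0.12, 0, 1, 0, 0.8, 0, 0, -0.24, 0, 2, 0, 1.6, 0, 0, -0.35, 0, 2.7, 0, 2.4, 0, 0, -0.35, 0, 2.7, 0, 2.8, 0, 0, -0.35, 0, 2.7, 0, 2.8, 0, 0, -0.35, 0, 2.7, 0, 2.8, 0, 0, -0.35, 0, 2.7, 0, 2.8, 0, 0, -0.35, 0, 2.7, 0, 2.8, 0]'

```text
t: 12.5
eef_pos: [0.7355, -0.0287, 0.2033]
tcp_rot: [0.006, 0.985, 0.025, -0.169]
force: [-0.2, 0.5, 0.5]
grip_width: -0.001
grasp_force: 0.0
```

>>> apply_moves --increments '[0, 0, 0, 0, 0, 0, 0, 0, 0, 0, 0, 0, 0, 0, 0, 0, 0, 0, 0, 0, 0, 0, 0, 0, 0, 0, 0, 0, 0, 0, 0, 0, 0, 0, 0, 0, 0, 0, 0, 0, 0, 0, 0, 0, 0, 0, 0, 0, 0, 0, 0, 0, 0, 0, 0, 0]'

```text
t: 13.17
eef_pos: [0.7352, -0.0287, 0.199]
tcp_rot: [0.006, 0.985, 0.025, -0.172]
force: [-0.6, -0.3, 0.3]
grip_width: -0.002
grasp_force: 0.0
```

```bash
python3 - <<'E'
from h import *
go([.185,0,.20],20)
for i in range(2): im=ctrl.get_image('wrist')
cv2.imwrite('pics/w7.png',im)
g=cv2.cvtColor(im,cv2.COLOR_BGR2GRAY)
cols=[proj('wrist',s2w([[.15,y,.085]]))[0] for y in(.032,.025,.002)];print(cols)
for c in cols:
    u=int(c[0]);v=int(c[1]);print(u,v-45,g[v-45:v+40,u])
old=cv2.imread('pics/w1.png',0);print(old[225:300,327]);print(old[225:300,279])
E
```

```text
t 13.1667 pos [ 0.7352 -0.0287  0.199 ] stand [0.1821 0.0004 0.199 ] F [-0.6122 -0.2806  0.293 ] rot [ 0.003  -0.0022 -0.0027] cm [ 0.2381  0.0434 -0.1888]
[array([268.4177, 240.1307]), array([279.114 , 240.0907]), array([314.2734, 239.9609])]
268 195 [ 66  52 101 105 106 106 106 106 105 105 103 103 103 103 102 103 103 102
 102 104 105 104 104 104 104 102 102 102 102 102 102 102 102 104 103  55
  37  44  67  68  67  67  76 103 103 103 103 103 103 103 104 103 103 102
 102 102 102 102 102 102 103 101 101 101 101 102 102 103 104 104 104 104
 103 102 103 101 101 101 101 102 103 102 102 103 102]
279 195 [ 66  55 100 102 103 105 105 105 105 105 106 105 105 106 106 106 104 104
 102 102 101 101 101 102 103 103 105 105 104 104 104 104 104 104 104  40
  36  51  67  67  67  68  77 104 106 105 105 105 104 104 104 103 103 103
 103 103 103 103 103 103 102 101 104 104 103 104 103 103 103 103 103 104
 104 102 102 102 102 102 102 102 102 102 102 102 100]
314 194 [ 38  38  70 102 103 105 106 105 105 104 104 105 105 105 104 105 104 106
 103 103 103 103 103 103 102 102  56  37  36  35  37  36  37  37  37  60
  39  38  39  40  39  38  54 101 101 102 101 102  70  37  35  36  37  37
  36  38  37  36  37  53  68  68  69  68  68  68  68 104 103 103 104 103
 104 105 103 103 103 103 103 103 103 105 104 104 104]
[99 99 99 99 98 98 98 98 98 98 98 98 89 71 52 33 34 34 34 34 34 35 45 49
 43 37 36 37 40 64 78 93 96 96 97 93 82 65 44 35 35 34 35 35 34 34 34 42
 50 59 65 64 65 65 70 82 89 97 99 99 99 99 99 99 99 98 88 67 67 67 67 67
 67 67 67]
[ 98  96  98  94  92  87  91  96 102 101 103 102 100  99  98  99  98  99
  99  99  99  99  98  98  98  98  99  98  98  98  97  97  97  97  97  97
  98  98  98  98  84  69  52  45  52  58  63  63  75  85  93  98  98  97
  99  99  99  99  98  99  99  98  98  98  98  97  97  96  97  97  97  97
  98  99  98]
```

```bash
python3 - <<'E'
from h import *
px=np.array([[314,r] for r in(220.2,229,242,253,260.6)]+[[273,r] for r in(229.7,232.3,237.3)],float)
for xf in(.137,.14,.143,.146,.149,.152,.155,.158,.161,.165):
    o,r=rays('wrist',px);os=w2s(o)[0]
    rs=np.c_[r[:,:2]@ex,r[:,:2]@ey,r[:,2]]
    P=os+rs*((xf-os[0])/rs[:,0])[:,None]
    print(xf,(P[:,2]*1e3).round(1))
t=cv2.imread('pics/top0.png',0)
for u in (328,333,337,350,358): print(u,t[155:185,u])
print(proj('top',s2w([[.138,.04,.135],[.138,-.04,.135],[.15,.04,.102],[.15,.02,.102],[.16,.02,.102],[.15,-.02,.08]])))
g=cv2.imread('pics/w7.png',0)
print('row231',g[231,225:410:3]);print('row225',g[225,225:410:3]);print('row248',g[248,225:410:3]);print('235',g[235,225:410:3])
E
```

```text
0.137 [38.4 51.2 68.4 81.6 90.2 51.9 55.5 62.1]
0.14 [43.4 55.9 72.7 85.8 94.1 56.6 60.1 66.7]
0.143 [48.4 60.6 77.1 89.9 98.1 61.3 64.8 71.2]
0.146 [ 53.4  65.3  81.5  94.  102.   66.   69.4  75.7]
0.149 [ 58.4  70.1  85.9  98.1 106.   70.8  74.   80.2]
0.152 [ 63.3  74.8  90.3 102.2 109.9  75.5  78.7  84.7]
0.155 [ 68.3  79.5  94.7 106.4 113.9  80.2  83.3  89.2]
0.158 [ 73.3  84.2  99.1 110.5 117.8  84.9  88.   93.7]
0.161 [ 78.3  89.  103.4 114.6 121.8  89.6  92.6  98.2]
0.165 [ 84.9  95.3 109.3 120.1 127.1  95.9  98.8 104.2]
328 [148 149 150 151 147 146 149 150 149 149 144 101  58 107 151 150 136  64
  46  46  45  66 101  64  42  69 109 108 110 108]
333 [152 151 149 151 147 148 152 154 154 151 137  79  69 130 152 122  87  76
  63  62  65  85  98  52  64 107 108 110 111 108]
337 [153 147 150 150 146 148 151 150 152 151 136  58  89 174 149  71  61  60
  61  60  69  91  96  39  66 108 110 112 111 109]
350 [152 149 148 150 153 152 151 154 152 151 150 146 160 161 110  62  61  61
  61  64  85 100  53  64 110 109 110 110 109 110]
358 [150 150 152 150 152 154 153 152 149 151 148 141 166 
[... 470 characters left out ...]
104
 103 103 103 104  36  35  35  37  36  36  35  35  36  37  35  35  36  37
  36  35  34  36  35  36  36  36  36  35  35 101  37  39  39  38  39  38
  38  38  38  39  38  38  39  38]
row248 [ 38  67  67  66  38  37  39  38  38  37 104 103 103 102 102 103 103 103
 103 102 102  37  36  36  35  36  36  37  36  37  37  36  36  35  35  36
  34  35  35  36  36  36  36  37  36  36  36  36  39  95  37  38  39  38
  38  38  39  55  63  69  63  47]
235 [ 66  67  73  66  66  66  66  66  66  66  66  66  66  67  66  66  66  67
  66  66  66  66  66  68  67  68  68  68  39  38  38  38  39  38  38  38
  37  38  37  38  38  31  37  37  37  36  35  37 100  39  38  39  37  39
  38  38  38  38  38  38  40  38]
```

```bash
python3 -c "
from h import *
go([.085,0,.20],0)"
```

```text
t 13.2667 pos [ 0.7352 -0.0288  0.1991] stand [0.1821 0.0004 0.1991] F [-1.269  -0.7705 -0.3506] rot [ 0.0035  0.3468 -0.0022] cm [-9.1664  0.0541  3.2131]
```

>>> apply_moves --increments '[0, 0.08, 0, -2, 0, 0.7, 0, 0, 0.18, 0, -4, 0, 1.4, 0, 0, 0.28, 0, -6, 0, 2.1, 0, 0, 0.347, 0, -8, 0, 2.8, 0, 0, 0.347, 0, -9.2, 0, 3.2, 0, 0, 0.347, 0, -9.2, 0, 3.2, 0, 0, 0.347, 0, -9.2, 0, 3.2, 0, 0, 0.347, 0, -9.2, 0, 3.2, 0]'

```text
t: 13.93
eef_pos: [0.6377, -0.0333, 0.2017]
tcp_rot: [0.001, 1.0, 0.026, 0.001]
force: [0.8, 0.0, -0.0]
grip_width: 0.004
grasp_force: 0.0
```

>>> apply_moves --increments '[0, 0, 0, 0, 0, 0, 0, 0, 0, 0, 0, 0, 0, 0, 0, 0, 0, 0, 0, 0, 0, 0, 0, 0, 0, 0, 0, 0, 0, 0, 0, 0, 0, 0, 0, 0, 0, 0, 0, 0, 0, 0, 0, 0, 0, 0, 0, 0, 0, 0, 0, 0, 0, 0, 0, 0]'

```text
t: 14.6
eef_pos: [0.638, -0.0338, 0.2004]
tcp_rot: [0.002, 1.0, 0.025, 0.0]
force: [-0.1, -0.3, 0.6]
grip_width: 0.001
grasp_force: 0.0
```

```bash
python3 - <<'E'
from h import *
go([.085,0,.20],0)
im=ctrl.get_image('wrist');cv2.imwrite('pics/w8.png',im)
g=cv2.cvtColor(im,cv2.COLOR_BGR2GRAY)
o,_=rays('wrist',[[0,0]]);print('cam',w2s(o))
for x,z in((.14,.135),(.15,.1),(.15,.082)):
    print(x,z,proj('wrist',s2w([[x,y,z] for y in(.04,.032,.025,0,-.02,-.04)])).round(1).tolist())
v=int(proj('wrist',s2w([[.15,.03,.09]]))[0,1]);print(v-25)
for y in (.032,.027,.022,.005,-.01,-.03):
    u=int(proj('wrist',s2w([[.15,y,.09]]))[0,0]);print(y,u,g[max(v-25,0):v+30,u])
E
```

```text
t 14.6 pos [ 0.638  -0.0338  0.2004] stand [0.0848 0.0005 0.2004] F [-0.0667 -0.3202  0.584 ] rot [ 0.0038 -0.0003 -0.0016] cm [0.0204 0.0522 0.0361]
cam [[0.1534 0.0012 0.32  ]]
0.14 0.135 [[235.3, 173.4], [251.8, 173.3], [266.2, 173.3], [317.8, 173.1], [359.1, 173.0], [400.3, 173.0]]
0.15 0.1 [[247.0, 151.0], [261.0, 150.9], [273.4, 150.9], [317.4, 150.7], [352.6, 150.7], [387.8, 150.6]]
0.15 0.082 [[252.1, 150.5], [265.1, 150.4], [276.5, 150.4], [317.2, 150.3], [349.8, 150.2], [382.3, 150.2]]
125
0.032 263 [173 173 171 169 169 170 171 171 152  96  67  67  67  67  67  68  68  66
  66  66  66  66  66  66  67  66  65  65  65  65  65  66  65  65  85  89
  89  90  89  89  89  87 108 163 191 192 191 191 191 190 189 189 190 170
 114]
0.027 271 [170 170 172 172 170 169 168 170 153  97  67  68  68  67  67  68  67  66
  66  66  66  66  65  66  66  66  65  66  64  65  66  66  65  75  89  89
  90  89  89  88  89  87 118 169 193 194 193 192 192 191 190 189 190 169
 108]
0.022 280 [174 172 170 169 168 169 171 174 156  97  67  66  68  67  67  67  66  66
  66  66  66  66  66  67  66  65  65  65  64  64  66  65  66  65  88  90
  90  90  88  89  87  88 132 171 194 194 194 193 192 192 192 191 191 168
  91]
0.005 308 [174 175 175 175 177 179 181 178 137  83  67  67  67  66  66  67  67  67
  67  67  66  44  39  39  39  37  55  65  67  67  67  67  67  66  67  67
  67  71  87  89  89  90 151 178 194 195 193 192 190 189 189 188 187 161
  82]
-0.01 334 [172 173 175 176 177 176 174 173 119  74  66  67  66  66  67  67  69  68
  67  67  67  45  39  39  38  37  47  64  66  66  66  66  67  66  67  66
  66  76  87  90  90  89 160 182 193 194 193 192 191 191 190 189 184 162
  80]
-0.03 367 [172 173 174 174 175 174 172 169 120  76  68  67  67  66  67  67  68  68
  67  67  67  67  69  68  68  54  49  63  66  66  66  67  66  66  66  66
  66  80  88  89  90  91 165 187 192 192 192 191 190 190 189 188 177 151
  61]
```

>>> apply_moves --increments '[0, 0, 0, 0, 0, -2.5, 0, 0, 0, 0, -2, 0, -5, 0, 0, 0, 0, -5, 0, -7.5, 0, 0, 0, 0, -9, 0, -9, 0, 0, 0, 0, -13, 0, -10, 0, 0, 0, 0, -16, 0, -10, 0, 0, 0, 0, -19, 0, -10, 0, 0, 0, 0, -20, 0, -10, 0]'

```text
t: 15.32
eef_pos: [0.4351, -0.0442, 0.301]
tcp_rot: [0.001, 1.0, 0.025, 0.001]
force: [0.3, -1.3, 0.8]
grip_width: -0.002
grasp_force: 0.0
```

```bash
python3 - <<'E'
from h import *
go([-.12,0,.3])
im=ctrl.get_image('scene');cv2.imwrite('pics/s9.png',im)
im=ctrl.get_image('top');cv2.imwrite('pics/t9.png',im)
def blobs(n,im,z,x0,x1,th):
    g=cv2.cvtColor(im,cv2.COLOR_BGR2GRAY)
    m=(g<th).astype(np.uint8)*255
    k=np.zeros_like(m);cv2.fillPoly(k,[proj(n,s2w([[x0,-.135,z],[x1,-.135,z],[x1,.135,z],[x0,.135,z]])).astype(int)],255);m&=k
    for c in cv2.findContours(m,0,1)[0]:
        if cv2.contourArea(c)<120: continue
        b=w2s(onz(n,cv2.boxPoints(cv2.minAreaRect(c)),z+.016));print(n,cv2.contourArea(c),(b[:,:2]*1e3).round().tolist())
blobs('top',im,.072,.004,.117,62)
w=ctrl.get_image('wrist');cv2.imwrite('pics/w9.png',w);blobs('wrist',w,.072,.006,.117,90)
# bystander change check
a=cv2.imread('pics/top0.png');d=cv2.absdiff(a,im).max(2)>50
d=cv2.morphologyEx(d.astype(np.uint8),cv2.MORPH_OPEN,np.ones((3,3)))
for c in cv2.findContours(d,0,1)[0]:
    if cv2.contourArea(c)>15: print('chg',cv2.boundingRect(c))
E
```

```text
t 15.3167 pos [ 0.4351 -0.0442  0.301 ] stand [-0.1184  0.0007  0.301 ] F [ 0.3498 -1.2855  0.7779] rot [ 0.0021 -0.0015 -0.0025] cm [-0.1644  0.0696  0.0997]
top 528.5 [[105.0, 45.0], [107.0, -14.0], [16.0, -17.0], [14.0, 41.0]]
top 526.5 [[106.0, -49.0], [107.0, -108.0], [16.0, -108.0], [15.0, -49.0]]
wrist 3531.0 [[64.0, -45.0], [64.0, -102.0], [16.0, -106.0], [16.0, -47.0]]
wrist 3727.5 [[64.0, 45.0], [64.0, -17.0], [16.0, -18.0], [16.0, 46.0]]
wrist 360.5 [[10.0, 151.0], [65.0, 129.0], [5.0, -128.0], [-55.0, -117.0]]
chg (413, 468, 22, 12)
chg (319, 466, 11, 14)
chg (280, 464, 39, 16)
chg (314, 454, 6, 6)
chg (305, 453, 7, 10)
chg (72, 427, 120, 53)
chg (0, 409, 72, 71)
chg (327, 408, 76, 72)
chg (430, 370, 74, 46)
chg (36, 363, 59, 41)
chg (367, 357, 34, 44)
chg (168, 331, 191, 59)
chg (405, 292, 26, 77)
chg (372, 282, 16, 9)
chg (352, 282, 16, 51)
chg (408, 278, 10, 13)
chg (370, 270, 43, 9)
chg (337, 270, 22, 11)
chg (438, 249, 150, 213)
chg (424, 243, 8, 36)
chg (374, 241, 39, 28)
chg (358, 239, 14, 31)
chg (336, 234, 17, 33)
chg (375, 231, 12, 3)
chg (426, 203, 6, 20)
chg (334, 186, 17, 35)
chg (369, 183, 26, 36)
```

```bash
python3 -c "
from bench import ctrl
print(ctrl.close_job())"
```

```text
the job is handed in; nothing more can be done
None
```

I slid two weights onto the pan and handed the job in at about 15 s. Both lie flat and wholly on the pan, at about x 16–106 mm in the stand's frame. My camera measurement put the pointer between the jaws but 0 to 6 mm below the middle of the gap, where about 6.5 mm is the limit, so I relied on the stated 19–41 mm mark range to settle on two. I did not separately confirm that the mark, the oil bottle and the other desk items stayed put.

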